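Desk kits for the file room

TASK

Make up the two desk kits in the file room. The front counter's blue tray gets the black stapler in its long bay and the red-capped stamp and the carton of staples in its small bays, one in each; the filing clerk's yellow tray gets the hole punch in its long bay and the paper-clip dispenser in either small bay. Set each thing down upright on the floor of its bay, without dropping it, and leave the spare red stapler and green-capped stamp where they stand.

Things in the scene. Friction and masses are not known exactly. Their poses are not given: they have to be found in the camera images.
- blue_tray: Blue, open plastic kit tray, 180 (x) x 150 (y) mm, fixed to the table; origin: centre of underside. Walls 4 mm, dividers 3 mm thick, all up to 22 mm above the table; floor 3 mm. Long bay 172 x 68 mm along x on the +y side, centre x 0, y +37 mm; two small bays 84 (x) x 71 (y) mm on the -y side, centres x +43.5 and -43.5, y -35.5 mm.
- yellow_tray: Yellow, open plastic kit tray, 180 (x) x 150 (y) mm, fixed to the table; origin: centre of underside. Walls 4 mm, dividers 3 mm thick, all up to 22 mm above the table; floor 3 mm. Long bay 172 x 68 mm along x on the +y side, centre x 0, y +37 mm; two small bays 84 (x) x 71 (y) mm on the -y side, centres x +43.5 and -43.5, y -35.5 mm.
- black_stapler: Desk stapler standing on its base, black plastic cover, 125 (x) x 36 (y) x 61 (z) mm, 0.15 to 0.3 kg, origin at the centre of its underside, its length along x. The cover that one grips is 32 mm wide across y and reaches from about 36 to 55 mm height at mid-length. It goes in the blue tray.
- red_stapler: Desk stapler standing on its base, red plastic cover, 125 (x) x 36 (y) x 61 (z) mm, 0.15 to 0.3 kg, origin at the centre of its underside, its length along x. The cover that one grips is 32 mm wide across y and reaches from about 36 to 55 mm height at mid-length. A spare that stays where it is.
- hole_punch: Two-hole paper punch on its black base, grey body, grey press bar with a black top strip, 106 (x) x 50 (y) x 54 (z) mm, 0.18 to 0.37 kg, origin at the centre of its underside, its length along x. The press bar (the grip; it does not move) is 36 mm wide across y, at 35 to 53 mm height; the base below is 50 mm wide, 9 mm high. It goes in the yellow tray.
- red_stamp: Self-inking stamp standing upright, black body with a red handle cap on top, 46 (x) x 30 (y) x 82 (z) mm, 0.08 to 0.15 kg, origin at the centre of its underside. The cap is 30 mm wide across y, 47 to 81 mm height; the body below is 28 mm wide. It goes in the blue tray.
- green_stamp: Self-inking stamp standing upright, black body with a green handle cap on top, 46 (x) x 30 (y) x 82 (z) mm, 0.08 to 0.15 kg, origin at the centre of its underside. The cap is 30 mm wide across y, 47 to 81 mm height; the body below is 28 mm wide. A spare that stays where it is.
- staples_box: Closed carton of staples, brown cardboard with a white paper band round it, 58 (x) x 36 (y) x 46 (z) mm, 0.1 to 0.2 kg, origin at the centre of its underside. It goes in the blue tray.
- clip_dispenser: Round paper-clip dispenser standing upright, pale clear tub with clips in it and a black domed top, 45 mm diameter (44 mm below 44 mm height), 61 mm high, 0.06 to 0.13 kg, origin at the centre of its underside. It goes in the yellow tray.
Mind the look-alikes: they are no part of the job. What is shaped like the hole_punch but purple is not meant.

How it is judged:
By the outcome, as a careful person would: the job done as asked, in the order asked, and still so for the second after the job is handed in, with the robot touching nothing.
It also fails if it takes over 125 s, if anything falls off the work surface, if the arm or the gripper's body presses on something with over 40 N, if the wrist force passes 120 N, or if a joint passes its speed limit or range.

ROBOT

A 6-joint arm with a two-finger parallel gripper is mounted at the origin on the work surface. World frame = base frame: x ahead of the robot, y to its left, z up, the work surface at z = 0. Lengths are in m, angles in degrees, forces in N, time in s.
With the tool pointing down it reaches from about 0.3 to 0.75 m from the base axis. Payload 8.5 kg.
Tool frame: the origin (TCP) lies midway between the tips of the shut fingers; the grasp point (between the pads) lies 19 mm behind it; z points along the fingers, y is the line along which they close (so a half turn about z gives the same grasp; the last joint's range is limited). The gripper opens to 85 mm and grips with 20 to 120 N. Pads are 22 mm wide; open, the fingers measure 114 mm over their backs; the gripper's body (76 mm by 85 mm) begins 54 mm behind the grasp point. The pads swing forward as they close: fully open they stand 13 mm farther back than shut.
Start: joints at [54.07, 21.807, 74.336, -0, 83.858, -12.336], TCP at [0.22, 0.504, 0.204] pointing down, gripper open.
Joint ranges: [-178.18, 178.18], [-50.72, 133.34], [12.68, 142.11], [-81.47, 261.47], [9.98, 163.14], [-165.26, 165.26]. Speed limits (degrees/s): [136.94, 136.94, 180, 180, 180, 180].

INTERFACE

Orientations are given as a 3x3 rotation matrix whose columns are the frame's x, y, z axes.
In Python, from rig import monitor, optics, close_job, models gives the robot as it stands.
- The arm moves only by the tool step_arm, never from a script. Its arguments are lists of equal length, an entry for each row: "fingers": the closure, from -1 (fully open) to 1 (shut); "travel": the shift along the tool's x, y, z scaled (see below), a list of three; "twist": the turn about the tool's z scaled (see below). In form: {"fingers": [fingers, ...], "travel": [[tx, ty, tz], ...], "twist": [twist, ...]}. A call has 1 to 10 rows; each row shifts and turns the commanded pose from where the row before left it, along the tool's axes as they then stand; what a row does not reach is not made up. The controller multiplies each number of a shift by 100 mm and each number of a turn by pi rad. A row lasts 1/8 s, in which the tool goes at most 62.5 mm and 10.7 degrees, less where a joint would pass 70% of its speed; a pose out of reach is approached as far as the arm can. A call with a number of a shift or a turn outside -1 to 1 is refused whole. A call with a gripper value outside its range is refused whole. The fingers move at their own pace and stop on an object; "force" is the grip in N (left out, the last holds). Time passes only in rows, so rows that do not move let the fingers close. It gives the time, the measured TCP pose, the force, the opening and the grip force at its end, in the units of the state.
- monitor.observe(): the state, without advancing time (a new reading comes with each control period).
- optics.get_image(name): name is "scene" or "side" or "wrist"; returns (picture, depth): 480x640x3 uint8, blue, green, red; 480x640 float32, m along the optical axis (not along the pixel's ray), 0 where there is no reading.
- optics.get_calibration(name): a dict with "vertical_fov" (degrees; the focal length in pixels is half the picture's height over the tangent of half this angle, whatever the lens; pixels are square), "cx", "cy" (the principal point, pixels), "world_from_camera" (4x4, takes a point from camera to world coordinates). Camera axes: x right, y up, looking along -z (the intrinsics and any distortion apply to the point x, -y, -z); pixel columns grow to the right and rows downward; lengths in m; the calibration is good to about 2 mm. A picture is of the moment at which its call begins: read the wrist's pose just before it. get_calibration takes no time and is no camera call; for the wrist camera it gives the pose at the moment of the call.
- close_job(): hands the job in; it is judged then, once.
Trained networks look in the newest picture that a camera, given by its name, has taken for a name from the list of things; names that differ only in an ending like _2 or _b are one class to them, and where a whole thing is asked for, a point or a joint stands for the part that bears it (a point fixed in the world has none). Each returns a list of dicts, best first, with "confidence" (0 to 1); they miss things now and then, are a little off and sometimes report something else, mostly with a low value. They report only what shows in the picture. A call takes as long as a camera call. They do not tell look-alikes from the thing itself.
- models.trace(camera, query): "mask" (480x640 bool, what is visible of it) and "point" ([column, row] in pixels, amid what is visible of it).
- models.landmark_of(camera, query): "point" ([column, row] in pixels: a listed point, or the origin of a listed thing).
The state is a dict: "time_s": time; "q": joint angles; "qvel": joint speeds; "joint_efforts": joint torques, N m; "position": TCP position; "tool_rot": TCP orientation; "ft_force": force on the tool from outside, world axes, zero at the start; "wrist_torque": the same for the moment, N m; "grip_width": finger opening in m; "gripper_force": force on a finger pad.
Only numpy, scipy, OpenCV 4.12 (cv2) and the standard library are available. Lean on these libraries where they do the work, as an engineer would, in place of code of your own. Each camera call takes 0.05 s, during which the arm holds its last target. There are 200 camera calls.

## Working session

There is one attempt and no reset: what is moved stays moved. The work goes in short steps, Python scripts to look and compute and a tool call to move; the robot and the scene stay as the last step left them, time stands still between calls to the robot, and variables do not carry over. Pictures are saved under pics/ and viewed, at most 17 in all, crops included, and the job is handed in when it is done.

Besides the shell and the picture viewer there is one more tool, called as name(argument=value, ...), one argument or row to a line, values as JSON. step_arm: Moves the arm, as the interface text tells. Its arguments: {"type":"object","properties":{"fingers":{"type":"array","items":{"type":"number"}},"travel":{"type":"array","items":{"type":"array","items":{"type":"number"}}},"twist":{"type":"array","items":{"type":"number"}},"force":{"type":"number"}},"required":["fingers","travel","twist"]}

```bash
ls; mkdir -p pics; python3 - <<'E'
from rig import monitor, optics, models
import cv2,numpy as np
s=monitor.observe(); print(s['time_s'],s['position'],s['tool_rot'],s['grip_width'])
for c in ['scene','side']:
    im,d=optics.get_image(c); cv2.imwrite(f'pics/{c}0.png',im); np.save(f'{c}_d.npy',d); np.save(f'{c}_i.npy',im)
    k=optics.get_calibration(c); print(c,k)
E
```

```text
pics
0.0 [0.21994676 0.5037325  0.2031989 ] [[-9.16402183e-01  4.00257829e-01 -8.42121850e-04]
 [ 4.00258617e-01  9.16401398e-01 -1.23136677e-03]
 [ 2.78857452e-04 -1.46549372e-03 -9.99998887e-01]] 0.08518984817018671
scene {'vertical_fov': 45.802900801335305, 'cx': 316.9991966969704, 'cy': 241.30847889475638, 'world_from_camera': array([[-0.10228146, -0.85062558,  0.51572728,  1.1862147 ],
       [ 0.9946376 , -0.07946957,  0.06618641,  0.00883246],
       [-0.01531522,  0.51973138,  0.85419245,  1.10037701],
       [ 0.        ,  0.        ,  0.        ,  1.        ]])}
side {'vertical_fov': 47.895395971576434, 'cx': 319.3181408331368, 'cy': 237.31210827800632, 'world_from_camera': array([[ 0.92270686,  0.25000824, -0.29344154,  0.17667565],
       [-0.38549886,  0.59515449, -0.70511117, -1.04341521],
       [-0.00164056,  0.76373229,  0.64553102,  0.9407678 ],
       [ 0.        ,  0.        ,  0.        ,  1.        ]])}
```

View pics/scene0.png

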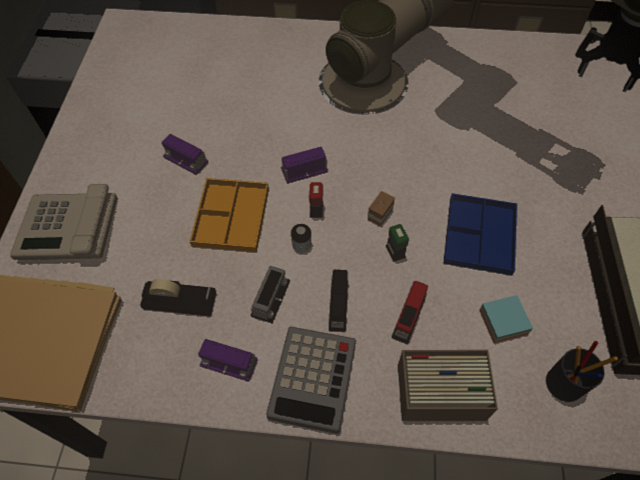

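View pics/side0.png

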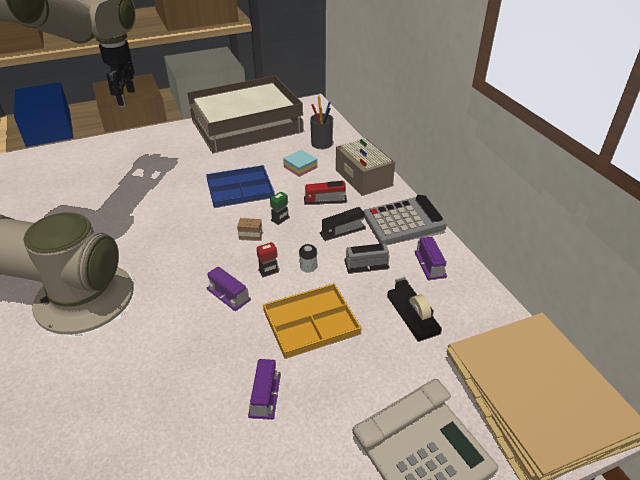

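The scene view shows the grey punch at (270,293), black stapler (339,300), red stamp (316,198), carton (381,207) and dispenser (301,236). The yellow tray is at (230,214) and the blue one at (481,233), both with the long bay on the right (+y). The purple punches are look-alikes.

```bash
cat > h.py <<'E'
from rig import monitor, optics, models
import cv2,numpy as np
def cloud(c,d):
    k=optics.get_calibration(c); f=240/np.tan(np.radians(k['vertical_fov'])/2)
    v,u=np.mgrid[:480,:640]
    P=np.stack([(u-k['cx'])/f*d,-(v-k['cy'])/f*d,-d],-1)
    T=k['world_from_camera']; return P@T[:3,:3].T+T[:3,3]
E
python3 - <<'E'
from h import *
W={c:cloud(c,np.load(c+'_d.npy')) for c in ['scene','side']}
for c in W:
    w=W[c]; m=(abs(w[...,2])<.02)&(w[...,0]>.3)&(w[...,0]<.7)&(abs(w[...,1])<.4); print(c,'table z',np.median(w[...,2][m]))
for n in ['blue_tray','yellow_tray','black_stapler','hole_punch','red_stamp','staples_box','clip_dispenser','red_stapler','green_stamp']:
    for c in W:
        for r in models.trace(c,n)[:5]:
            if r['confidence']<.3: continue
            m=r['mask']; p=W[c][m]; 
            z=p[:,2]; p=p[(z>.008)&(z<.1)]
            if len(p)<20: continue
            (cx,cy),(a,b),ang=cv2.minAreaRect((p[:,:2]*1000).astype(np.float32))
            print(n,c,round(r['confidence'],2),np.round(r['point']),'n',len(p),'rect c',round(cx,1),round(cy,1),'sz',round(a),round(b),'ang',round(ang,1),'ztop',round(np.percentile(p[:,2],97)*1000), 'med',np.round(np.median(p,0)*1000))
    
E
```

```text
scene table z 0.0008960033465034156
side table z 0.00045065065477295496
blue_tray scene 0.7 [483. 236.] n 1323 rect c 472.6 288.2 sz 151 186 ang 84.1 ztop 25 med [471. 285.  19.]
blue_tray side 0.96 [241. 188.] n 840 rect c 471.2 289.0 sz 166 181 ang 84.8 ztop 24 med [471. 286.  16.]
yellow_tray scene 0.6 [228. 218.] n 1371 rect c 474.2 -284.9 sz 152 186 ang 89.6 ztop 25 med [ 475. -284.   19.]
yellow_tray side 0.62 [312. 320.] n 1500 rect c 471.7 -283.3 sz 156 181 ang 89.3 ztop 24 med [ 470. -284.   17.]
black_stapler scene 0.94 [340. 301.] n 928 rect c 676.5 -16.9 sz 121 35 ang 2.1 ztop 62 med [688. -16.  55.]
black_stapler side 0.69 [340. 224.] n 821 rect c 672.2 -19.0 sz 120 40 ang 0.2 ztop 61 med [670. -25.  45.]
hole_punch scene 0.92 [225. 364.] n 1441 rect c 824.4 -224.7 sz 106 50 ang 79.6 ztop 58 med [ 831. -220.   52.]
hole_punch scene 0.74 [184. 152.] n 959 rect c 321.5 -428.5 sz 107 46 ang 66.5 ztop 58 med [ 327. -421.   49.]
hole_punch scene 0.68 [227. 218.] n 1381 rect c 474.2 -284.9 sz 152 186 ang 89.6 ztop 25 med [ 475. -284.   19.]
hole_punch scene 0.63 [302. 166.] n 
[... 985 characters left out ...]
60.5 sz 38 62 ang 61.6 ztop 50 med [445.  60.  45.]
staples_box side 0.82 [248. 230.] n 435 rect c 434.2 59.2 sz 46 60 ang 66.2 ztop 49 med [433.  51.  40.]
clip_dispenser scene 0.82 [302. 240.] n 485 rect c 538.1 -111.3 sz 43 43 ang 58.1 ztop 64 med [ 547. -109.   57.]
clip_dispenser side 0.56 [307. 259.] n 401 rect c 531.9 -112.7 sz 43 43 ang 67.8 ztop 64 med [ 529. -125.   49.]
red_stapler side 0.7 [324. 192.] n 682 rect c 680.3 131.6 sz 40 117 ang 74.1 ztop 60 med [680. 128.  41.]
green_stamp scene 0.85 [400. 238.] n 562 rect c 534.9 98.5 sz 48 31 ang 29.7 ztop 83 med [544.  98.  70.]
green_stamp side 0.58 [276. 207.] n 435 rect c 533.3 94.8 sz 47 34 ang 17.5 ztop 82 med [528.  90.  57.]
```

```bash
cat > m.py <<'E'
from h import *
W=[cloud(c,np.load(c+'_d.npy')) for c in ['scene','side']]
P=[w.reshape(-1,3)*1000 for w in W]
def rect(p):
    (cx,cy),(a,b),g=cv2.minAreaRect(p[:,:2].astype(np.float32))
    if a<b: a,b,g=b,a,g+90
    return f'c {cx:.1f} {cy:.1f} sz {a:.0f} {b:.0f} xang {(g+90)%180-90:.1f} n {len(p)}'
for n,x,y,R,lo,hi in [('blue',472,288,130,18,27),('yellow',473,-284,130,18,27),('stapler',674,-18,80,30,66),('punch',672,-166,65,32,62),('punchAll',672,-166,65,14,62),('stamp',437,-88,35,42,86),('box',435,60,42,20,52),('boxtop',435,60,42,42,52),('clip',535,-112,35,15,66),('clipmid',535,-112,35,15,42)]:
    qs=[q[(np.hypot(q[:,0]-x,q[:,1]-y)<R)&(q[:,2]>lo)&(q[:,2]<hi)] for q in P]
    print(n,'|',rect(qs[0]),'|',rect(qs[1]),'| both',rect(np.vstack(qs)))
E
python3 m.py
```

```text
blue | c 472.3 288.2 sz 185 151 xang -5.9 n 725 | c 471.3 287.0 sz 180 162 xang -6.0 n 346 | both c 472.3 286.8 sz 186 162 xang -6.1 n 1071
yellow | c 473.7 -284.8 sz 185 152 xang -0.5 n 733 | c 471.7 -283.1 sz 181 156 xang -0.6 n 749 | both c 473.5 -283.2 sz 185 156 xang -0.6 n 1482
stapler | c 674.8 -16.2 sz 117 34 xang 2.5 n 837 | c 671.7 -17.9 sz 119 39 xang 2.4 n 531 | both c 672.9 -17.9 sz 121 39 xang 2.4 n 1368
punch | c 675.4 -162.5 sz 104 39 xang -14.4 n 869 | c 672.7 -162.1 sz 103 43 xang -13.5 n 606 | both c 674.2 -162.4 sz 107 43 xang -13.5 n 1475
punchAll | c 675.8 -160.1 sz 106 44 xang -14.4 n 1003 | c 672.3 -162.0 sz 104 43 xang -13.5 n 838 | both c 674.6 -161.1 sz 108 46 xang -13.5 n 1841
stamp | c 438.8 -87.4 sz 48 29 xang 5.5 n 312 | c 435.0 -88.6 sz 46 34 xang 4.0 n 331 | both c 437.3 -88.2 sz 51 34 xang 3.3 n 643
box | c 435.8 60.4 sz 62 38 xang -28.0 n 506 | c 434.4 60.6 sz 59 50 xang -26.9 n 371 | both c 435.4 59.8 sz 62 50 xang -27.7 n 877
boxtop | c 435.3 60.4 sz 61 37 xang -28.4 n 359 | c 435.1 62.2 sz 60 44 xang -29.9 n 212 | both c 435.9 61.7 sz 62 44 xang -29.9 n 571
clip | c 538.1 -111.3 sz 43 43 xang -31.9 n 457 | c 531.9 -112.5 sz 44 43 xang 67.8 n 374 | both c 534.5 -112.2 sz 48 44 xang 24.4 n 831
clipmid | c 548.3 -109.7 sz 43 21 xang -82.0 n 125 | c 526.9 -122.3 sz 44 22 xang -28.2 n 139 | both c 535.2 -113.5 sz 49 41 xang 29.5 n 264
```

```bash
cat > plan.py <<'E'
# usage: plan.py x y z theta (mm, deg): rows from measured pose: turn first, then straight travel
import sys; from rig import monitor; import numpy as np
x,y,z,th=map(float,sys.argv[1:]); s=monitor.observe(); p=np.array(s['position'])*1e3; R=s['tool_rot']
t0=np.degrees(np.arctan2(R[1,0],R[0,0])); d=(th-t0+180)%360-180
print('now',p.round(1),'th',round(t0,1),'F',np.round(s['ft_force'],1),'w',round(s['grip_width']*1e3,1),'t',round(s['time_s'],2))
c,sn=np.cos(np.radians(th)),np.sin(np.radians(th)); v=np.array([x,y,z])-p
tr=np.array([v[0]*c+v[1]*sn, v[0]*sn-v[1]*c, -v[2]])/100
print('twist total',round(-d/180,3),'rows>=',int(np.ceil(abs(d)/10.2)),' travel total',tr.round(3),'rows>=',int(np.ceil(np.linalg.norm(tr)/.58)))
E
python3 plan.py 673 -17 200 182.4
```

```text
now [220.1 504.  203.8] th 156.4 F [ 1.3  0.2 -1. ] w 85.4 t 1.0
twist total -0.144 rows>= 3  travel total [-4.307 -5.395  0.038] rows>= 12
```

step_arm(
  fingers=[-1,-1,-1,-1,-1,-1,-1,-1,-1,-1],
  travel=[
    [0,0,0],
    [0,0,0],
    [0,0,0],
    [-0.31,-0.385,0],
    [-0.31,-0.385,0],
    [-0.31,-0.385,0],
    [-0.31,-0.385,0],
    [-0.31,-0.385,0],
    [-0.31,-0.385,0],
    [-0.31,-0.385,0],
  ],
  twist=[-0.048,-0.048,-0.048,0,0,0,0,0,0,0],
  force=40,
)

```text
time_s: 2.25
position: [0.4488, 0.2422, 0.204]
tool_rot: [[-0.999, -0.04, 0.0], [-0.04, 0.999, 0.0], [-0.0, 0.0, -1.0]]
ft_force: [0.1, 0.7, 0.1]
grip_width: 0.0854
gripper_force: 0.0
```

step_arm(
  fingers=[-1,-1,-1,-1,-1,-1,-1,-1,-1],
  travel=[
    [-0.305,-0.385,0],
    [-0.305,-0.385,0],
    [-0.305,-0.385,0],
    [-0.305,-0.385,0],
    [-0.305,-0.385,0],
    [-0.305,-0.385,0],
    [-0.305,-0.385,0],
    [0,0,0],
    [0,0,0],
  ],
  twist=[0,0,0,0,0,0,0,0,0],
)

```text
time_s: 3.38
position: [0.6719, -0.0167, 0.2036]
tool_rot: [[-0.999, -0.041, -0.001], [-0.041, 0.999, 0.0], [0.001, 0.0, -1.0]]
ft_force: [0.0, 0.3, 0.2]
grip_width: 0.0853
gripper_force: 0.0
```

```bash
python3 plan.py 673 -17 24 182.4; python3 - <<'E'
from h import *
im,d=optics.get_image('wrist'); cv2.imwrite('pics/w1.png',im)
r=models.trace('wrist','black_stapler')[:1]; W=cloud('wrist',d)*1000
for k in r:
    p=W[k['mask']]; p=p[(p[:,2]>30)&(p[:,2]<66)]; print(k['confidence'],cv2.minAreaRect(p[:,:2].astype(np.float32)),len(p))
E
```

```text
now [671.9 -16.7 203.6] th -177.7 F [0.  0.3 0.2] w 85.3 t 3.38
twist total -0.0 rows>= 1  travel total [-0.011 -0.003  1.796] rows>= 4
0.55 ((671.3228759765625, -12.615642547607422), (115.53849792480469, 34.85559844970703), 3.181845188140869) 5405
```

View pics/w1.png

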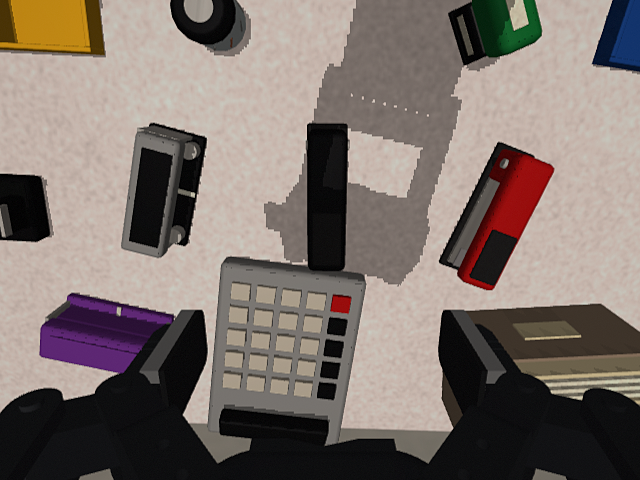

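The wrist view shows the black stapler squarely between the fingers (327,197), so I'm descending.

step_arm(
  fingers=[-1,-1,-1,-1,-1,-1,1,1,1,1],
  travel=[
    [0,0.02,0.4],
    [0,0,0.4],
    [0,0,0.4],
    [0,0,0.35],
    [0,0,0.25],
    [0,0,0],
    [0,0,0],
    [0,0,0],
    [0,0,0],
    [0,0,0],
  ],
  twist=[0,0,0,0,0,0,0,0,0,0],
  force=40,
)

```text
time_s: 4.72
position: [0.6725, -0.0149, 0.025]
tool_rot: [[-0.999, -0.041, 0.002], [-0.041, 0.999, 0.0], [-0.002, 0.0, -1.0]]
ft_force: [-1.9, 1.6, 6.4]
grip_width: 0.0295
gripper_force: 39.2
```

step_arm(
  fingers=[1,1,1,1],
  travel=[
    [0,0,0],
    [0,0,0],
    [0,0,0],
    [0,0,-0.1],
  ],
  twist=[0,0,0,0],
)

```text
time_s: 5.22
position: [0.6715, -0.015, 0.0335]
tool_rot: [[-0.999, -0.041, -0.002], [-0.041, 0.999, 0.0], [0.002, 0.0, -1.0]]
ft_force: [-0.5, 0.3, -2.0]
grip_width: 0.0299
gripper_force: 39.6
```

step_arm(
  fingers=[1,1,1,1,1],
  travel=[
    [0,0,-0.3],
    [0,0,-0.4],
    [0,0,-0.4],
    [0,0,-0.3],
    [0,0,0],
  ],
  twist=[0,0,0.023,0.023,0],
)

```text
time_s: 5.85
position: [0.6728, -0.0153, 0.1762]
tool_rot: [[-0.995, 0.103, 0.005], [0.103, 0.995, -0.001], [-0.005, -0.001, -1.0]]
ft_force: [-0.0, -0.4, -3.4]
grip_width: 0.0295
gripper_force: 39.9
```

```bash
python3 plan.py 476 326 150 174
```

```text
now [672.8 -15.3 176.2] th 174.1 F [-0.  -0.4 -3.4] w 29.5 t 5.85
twist total 0.0 rows>= 1  travel total [2.314 3.189 0.262] rows>= 7
```

step_arm(
  fingers=[1,1,1,1,1,1,1,1,1,1],
  travel=[
    [0.2,0.25,0],
    [0.29,0.4,0],
    [0.29,0.4,0],
    [0.29,0.4,0],
    [0.29,0.4,0],
    [0.29,0.4,0],
    [0.29,0.4,0],
    [0.25,0.36,0],
    [0.12,0.18,0.15],
    [0,0,0.1],
  ],
  twist=[0,0,0,0,0,0,0,0,0,0],
)

```text
time_s: 7.1
position: [0.4737, 0.3268, 0.1466]
tool_rot: [[-0.995, 0.1, -0.003], [0.1, 0.995, -0.001], [0.003, -0.002, -1.0]]
ft_force: [-0.0, -1.1, -2.9]
grip_width: 0.0297
gripper_force: 40.0
```

```bash
python3 plan.py 476 326 32 174; python3 - <<'E'
from h import *
im,d=optics.get_image('wrist'); cv2.imwrite('pics/w2.png',im); W=cloud('wrist',d)*1000
q=W.reshape(-1,3); q=q[(np.hypot(q[:,0]-472,q[:,1]-288)<130)&(q[:,2]>16)&(q[:,2]<27)]; print(cv2.minAreaRect(q[:,:2].astype(np.float32)),len(q))
E
```

```text
now [473.7 326.8 146.6] th 174.3 F [-0.  -1.1 -2.9] w 29.7 t 7.1
twist total 0.001 rows>= 1  travel total [-0.023 -0.006  1.146] rows>= 2
((470.0429992675781, 290.2071838378906), (150.5691680908203, 179.8277587890625), 83.9595718383789) 5708
```

View pics/w2.png

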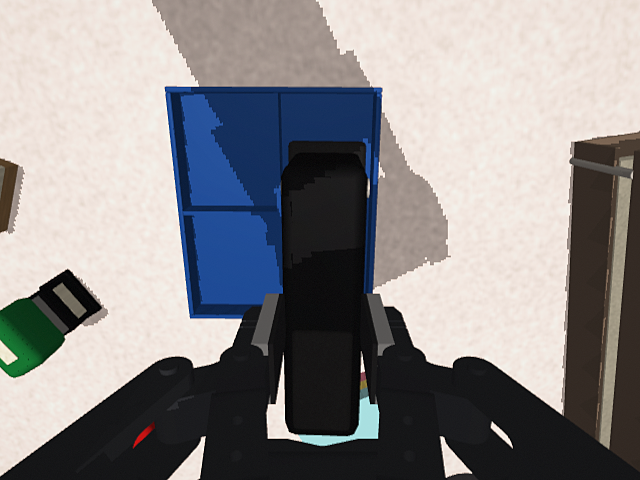

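The stapler hangs over the long bay at (322,290), and the tray's rim is 151 x 180 as it should be. Lowering now.

step_arm(
  fingers=[1,1,1,1,1,1],
  travel=[
    [0,0,0.3],
    [0,0,0.35],
    [0,0,0.3],
    [0,0,0.15],
    [0,0,0.05],
    [0,0,0],
  ],
  twist=[0,0,0,0,0,0],
)

```text
time_s: 7.9
position: [0.4759, 0.3261, 0.0343]
tool_rot: [[-0.995, 0.104, 0.001], [0.104, 0.995, 0.0], [-0.001, 0.0, -1.0]]
ft_force: [1.1, -0.2, -2.6]
grip_width: 0.0301
gripper_force: 40.0
```

step_arm(
  fingers=[1,1,1,1],
  travel=[
    [0,0,0.01],
    [0,0,0.01],
    [0,0,0],
    [0,0,0],
  ],
  twist=[0,0,0,0],
)

```text
time_s: 8.4
position: [0.4754, 0.3262, 0.0319]
tool_rot: [[-0.995, 0.104, 0.0], [0.104, 0.995, 0.0], [-0.0, 0.0, -1.0]]
ft_force: [0.0, 0.2, -1.6]
grip_width: 0.0298
gripper_force: 40.0
```

step_arm(
  fingers=[1,1,1,1],
  travel=[
    [0,0,0.01],
    [0,0,0.01],
    [0,0,0],
    [0,0,0],
  ],
  twist=[0,0,0,0],
)

```text
time_s: 8.9
position: [0.4754, 0.3262, 0.0298]
tool_rot: [[-0.995, 0.104, -0.0], [0.104, 0.995, -0.0], [0.0, -0.0, -1.0]]
ft_force: [1.3, -0.2, -2.5]
grip_width: 0.0295
gripper_force: 40.0
```

step_arm(
  fingers=[1,1,1],
  travel=[
    [0,0,0.01],
    [0,0,0],
    [0,0,0],
  ],
  twist=[0,0,0],
)

```text
time_s: 9.28
position: [0.4754, 0.3262, 0.0288]
tool_rot: [[-0.995, 0.104, 0.0], [0.104, 0.995, -0.0], [-0.0, -0.0, -1.0]]
ft_force: [-0.6, 0.4, -2.8]
grip_width: 0.0298
gripper_force: 40.0
```

step_arm(
  fingers=[1,1,1],
  travel=[
    [0,0,0.01],
    [0,0,0],
    [0,0,0],
  ],
  twist=[0,0,0],
)

```text
time_s: 9.65
position: [0.4756, 0.3263, 0.0281]
tool_rot: [[-0.995, 0.104, 0.001], [0.104, 0.995, 0.0], [-0.001, 0.0, -1.0]]
ft_force: [0.1, -0.2, 0.7]
grip_width: 0.0298
gripper_force: 40.7
```

step_arm(
  fingers=[1,1,1],
  travel=[
    [0,0,0.005],
    [0,0,0],
    [0,0,0],
  ],
  twist=[0,0,0],
)

```text
time_s: 10.02
position: [0.4757, 0.3264, 0.028]
tool_rot: [[-0.995, 0.104, 0.001], [0.104, 0.995, 0.001], [-0.001, 0.001, -1.0]]
ft_force: [-2.2, -0.1, 5.6]
grip_width: 0.0301
gripper_force: 41.5
```

Contact confirmed: 5.6 N at a TCP height of 28 mm, which is the pick height plus the 3 mm floor. Releasing and heading for the red stamp.

step_arm(
  fingers=[0.1,-0.2,-0.5,-0.5,-0.5,-0.5,-0.5,-0.5,-0.5],
  travel=[
    [0,0,0],
    [0,0,0],
    [0,0,0],
    [0,0,-0.15],
    [0,0,-0.4],
    [0,0,-0.5],
    [0,0,-0.5],
    [0,0,-0.1],
    [0,0,0],
  ],
  twist=[0,0,0,0,0,0,0,-0.03,-0.03],
)

```text
time_s: 11.15
position: [0.4757, 0.3263, 0.1948]
tool_rot: [[-0.996, -0.088, 0.003], [-0.088, 0.996, 0.001], [-0.004, 0.001, -1.0]]
ft_force: [0.2, 0.2, -0.1]
grip_width: 0.0639
gripper_force: 0.0
```

```bash
python3 plan.py 437 -88 190 184.5
```

```text
now [475.7 326.3 194.8] th -175.0 F [ 0.2  0.2 -0.1] w 63.9 t 11.15
twist total 0.003 rows>= 1  travel total [ 0.711 -4.1    0.048] rows>= 8
```

step_arm(
  fingers=[-1,-1,-1,-1,-1,-1,-1,-1,-1,-1],
  travel=[
    [0.06,-0.3,0],
    [0.07,-0.42,0],
    [0.07,-0.42,0],
    [0.07,-0.42,0],
    [0.07,-0.42,0],
    [0.07,-0.42,0],
    [0.07,-0.42,0],
    [0.07,-0.42,0],
    [0.07,-0.42,0],
    [0.08,-0.42,0],
  ],
  twist=[0,0,0,0,0,0,0,0,0,0],
)

```text
time_s: 12.4
position: [0.4399, -0.0877, 0.1934]
tool_rot: [[-0.996, -0.084, 0.001], [-0.084, 0.996, -0.001], [-0.001, -0.001, -1.0]]
ft_force: [1.5, -0.2, -0.1]
grip_width: 0.085
gripper_force: 0.0
```

step_arm(
  fingers=[-1,-1],
  travel=[
    [0,0,0],
    [0,0,0],
  ],
  twist=[0,0],
)

```text
time_s: 12.65
position: [0.4401, -0.086, 0.1929]
tool_rot: [[-0.996, -0.084, 0.001], [-0.084, 0.996, -0.0], [-0.001, -0.0, -1.0]]
ft_force: [-0.5, -0.5, 0.6]
grip_width: 0.0854
gripper_force: 0.0
```

```bash
python3 plan.py 437 -87 46 184.5; python3 - <<'E'
from h import *
im,d=optics.get_image('wrist'); cv2.imwrite('pics/w3.png',im); W=cloud('wrist',d)*1000
for lo,hi in [(20,90),(46,90),(75,90)]:
    q=W.reshape(-1,3); q=q[(np.hypot(q[:,0]-437,q[:,1]+88)<35)&(q[:,2]>lo)&(q[:,2]<hi)]
    if len(q): print(cv2.minAreaRect(q[:,:2].astype(np.float32)),len(q))
E
```

```text
now [440.1 -86.  192.9] th -175.2 F [-0.5 -0.5  0.6] w 85.4 t 12.65
twist total 0.002 rows>= 1  travel total [ 0.031 -0.008  1.469] rows>= 3
((433.9280700683594, -84.87680053710938), (44.93254089355469, 29.98508071899414), 4.032772541046143) 2686
((433.9280700683594, -84.87680053710938), (44.93254089355469, 29.98508071899414), 4.032772541046143) 2593
((433.9570007324219, -84.92271423339844), (44.8563117980957, 29.639177322387695), 4.155593395233154) 2304
```

View pics/w3.png

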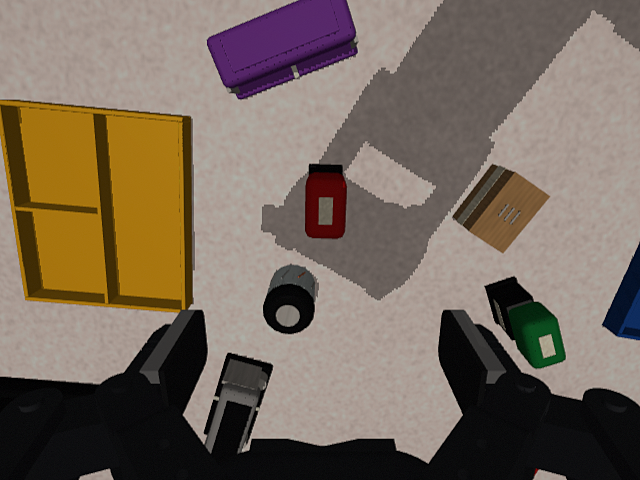

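The red stamp sits at (326,202) in the wrist view, between the fingers. Descending.

step_arm(
  fingers=[-1,-1,-1,-1,-1,-1,1,1,1,1],
  travel=[
    [0.045,0,0.3],
    [0,0,0.4],
    [0,0,0.4],
    [0,0,0.25],
    [0,0,0.12],
    [0,0,0],
    [0,0,0],
    [0,0,0],
    [0,0,0],
    [0,0,0],
  ],
  twist=[0,0,0,0,0,0,0,0,0,0],
  force=35,
)

```text
time_s: 13.95
position: [0.4359, -0.0868, 0.0459]
tool_rot: [[-0.996, -0.084, 0.001], [-0.084, 0.996, -0.0], [-0.001, -0.001, -1.0]]
ft_force: [-0.6, 1.3, 5.4]
grip_width: 0.029
gripper_force: 34.2
```

step_arm(
  fingers=[1,1,1,1],
  travel=[
    [0,0,0],
    [0,0,0],
    [0,0,0],
    [0,0,0],
  ],
  twist=[0,0,0,0],
)

```text
time_s: 14.45
position: [0.436, -0.0868, 0.046]
tool_rot: [[-0.996, -0.084, 0.001], [-0.084, 0.996, -0.0], [-0.001, -0.001, -1.0]]
ft_force: [-0.9, 1.2, 5.8]
grip_width: 0.0287
gripper_force: 34.2
```

step_arm(
  fingers=[1,1,1,1,1,1],
  travel=[
    [0,0,-0.15],
    [0,0,-0.4],
    [0,0,-0.4],
    [0,0,-0.3],
    [0,0,0],
    [0,0,0],
  ],
  twist=[0,0,0,0.03,0.03,0],
)

```text
time_s: 15.2
position: [0.4355, -0.0866, 0.1705]
tool_rot: [[-0.995, 0.103, 0.0], [0.103, 0.995, -0.0], [-0.0, -0.0, -1.0]]
ft_force: [-0.4, 0.0, -0.6]
grip_width: 0.0289
gripper_force: 35.0
```

```bash
python3 plan.py 424 257.5 170 174
```

```text
now [435.5 -86.6 170.5] th 174.1 F [-0.4  0.  -0.6] w 28.9 t 15.2
twist total 0.0 rows>= 1  travel total [0.474 3.41  0.005] rows>= 6
```

step_arm(
  fingers=[1,1,1,1,1,1,1,1,1,1],
  travel=[
    [0.04,0.25,0],
    [0.06,0.43,0],
    [0.06,0.43,0],
    [0.06,0.43,0],
    [0.06,0.43,0],
    [0.06,0.43,0],
    [0.06,0.43,0],
    [0.05,0.4,0],
    [0.02,0.18,0],
    [0,0,0],
  ],
  twist=[0,0,0,0,0,0,0,0,0,0],
)

```text
time_s: 16.45
position: [0.424, 0.2576, 0.1699]
tool_rot: [[-0.995, 0.101, -0.001], [0.101, 0.995, -0.001], [0.001, -0.001, -1.0]]
ft_force: [-0.4, -0.2, -0.8]
grip_width: 0.0287
gripper_force: 35.0
```

step_arm(
  fingers=[1,1,1,1,1,1],
  travel=[
    [0,0,0.2],
    [0,0,0.4],
    [0,0,0.35],
    [0,0,0.18],
    [0,0,0.05],
    [0,0,0],
  ],
  twist=[0,0,0,0,0,0],
)

```text
time_s: 17.2
position: [0.4246, 0.2568, 0.0527]
tool_rot: [[-0.995, 0.104, 0.0], [0.104, 0.995, -0.0], [-0.0, -0.0, -1.0]]
ft_force: [0.0, 0.0, -0.2]
grip_width: 0.0287
gripper_force: 35.0
```

step_arm(
  fingers=[1,1,1,1,1],
  travel=[
    [0,0,0.01],
    [0,0,0.01],
    [0,0,0.01],
    [0,0,0],
    [0,0,0],
  ],
  twist=[0,0,0,0,0],
)

```text
time_s: 17.82
position: [0.4243, 0.2574, 0.0494]
tool_rot: [[-0.995, 0.104, 0.0], [0.104, 0.995, -0.0], [-0.0, 0.0, -1.0]]
ft_force: [-0.2, 0.1, 0.1]
grip_width: 0.0284
gripper_force: 35.0
```

step_arm(
  fingers=[1,1,1],
  travel=[
    [0,0,0.01],
    [0,0,0],
    [0,0,0],
  ],
  twist=[0,0,0],
)

```text
time_s: 18.2
position: [0.4246, 0.2575, 0.049]
tool_rot: [[-0.995, 0.104, 0.001], [0.104, 0.995, 0.0], [-0.001, 0.0, -1.0]]
ft_force: [-0.3, -0.0, 5.4]
grip_width: 0.0289
gripper_force: 35.7
```

step_arm(
  fingers=[0.1,-0.15,-0.15,-0.15,-0.15,-0.15,-0.15,-0.15,-0.15],
  travel=[
    [0,0,0],
    [0,0,0],
    [0,0,0],
    [0,0,-0.15],
    [0,0,-0.4],
    [0,0,-0.5],
    [0,0,-0.4],
    [0,0,0],
    [0,0,0],
  ],
  twist=[0,0,0,0,0,0,0,0.055,0.055],
)

```text
time_s: 19.32
position: [0.4242, 0.2574, 0.1937]
tool_rot: [[-0.898, 0.44, 0.001], [0.44, 0.898, 0.0], [-0.001, 0.0, -1.0]]
ft_force: [0.3, 0.3, -0.3]
grip_width: 0.0491
gripper_force: 0.0
```

```bash
python3 plan.py 435 62 190 151.5
```

```text
now [424.2 257.4 193.7] th 153.9 F [ 0.3  0.3 -0.3] w 49.1 t 19.32
twist total 0.013 rows>= 1  travel total [-1.027 -1.666  0.037] rows>= 4
```

step_arm(
  fingers=[-1,-1,-1,-1,-1,-1,-1,-1],
  travel=[
    [0,0,0],
    [-0.2,-0.32,0],
    [-0.24,-0.39,0],
    [-0.24,-0.39,0],
    [-0.22,-0.36,0],
    [-0.13,-0.21,0],
    [0,0,0],
    [0,0,0],
  ],
  twist=[0.013,0,0,0,0,0,0,0],
)

```text
time_s: 20.32
position: [0.4363, 0.0621, 0.1933]
tool_rot: [[-0.882, 0.471, -0.0], [0.471, 0.882, 0.0], [0.0, 0.0, -1.0]]
ft_force: [-0.0, -0.6, -0.8]
grip_width: 0.0856
gripper_force: 0.0
```

```bash
python3 plan.py 435 62 20 151.5; python3 - <<'E'
from h import *
im,d=optics.get_image('wrist'); cv2.imwrite('pics/w4.png',im); W=cloud('wrist',d)*1000
q=W.reshape(-1,3); np.save('w4.npy',W)
for n,x,y,R,lo,hi in [('box',435,61,42,30,55),('stamp',424,257,38,60,95),('stapler',476,326,75,40,75)]:
    p=q[(np.hypot(q[:,0]-x,q[:,1]-y)<R)&(q[:,2]>lo)&(q[:,2]<hi)]
    if len(p): print(n,cv2.minAreaRect(p[:,:2].astype(np.float32)),np.percentile(p[:,2],95),len(p))
E
```

```text
now [436.3  62.1 193.3] th 151.9 F [-0.  -0.6 -0.8] w 85.6 t 20.32
twist total 0.002 rows>= 1  travel total [ 0.011 -0.007  1.733] rows>= 3
box ((433.5767822265625, 63.96773910522461), (36.45635986328125, 58.681739807128906), 62.88503646850586) 47.0737599228349 3318
stamp ((423.6493835449219, 258.588134765625), (30.130643844604492, 46.16836166381836), 83.24661254882812) 83.8159042093835 4441
stapler ((442.0684814453125, 315.131591796875), (7.618016719818115, 53.63130569458008), 77.02236938476562) 49.07049672913223 492
```

View pics/w4.png

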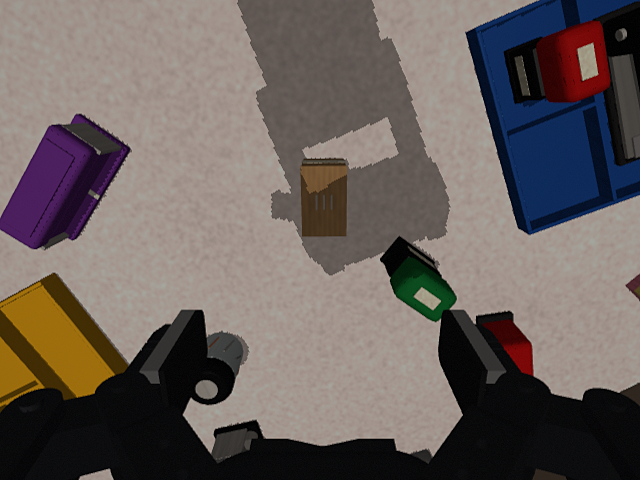

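The carton lies at (324,198), aligned with the tool. The stamp stands upright in its bay, with the stapler beside it. The green stamp at (428,290) is clear of the fingers.

step_arm(
  fingers=[-1,-1,-1,-1,-1,-1,-1,1,1,1],
  travel=[
    [0.02,0,0.3],
    [0,0,0.4],
    [0,0,0.4],
    [0,0,0.35],
    [0,0,0.2],
    [0,0,0.07],
    [0,0,0],
    [0,0,0],
    [0,0,0],
    [0,0,0],
  ],
  twist=[0,0,0,0,0,0,0,0,0,0],
  force=35,
)

```text
time_s: 21.62
position: [0.4349, 0.0625, 0.0217]
tool_rot: [[-0.882, 0.471, 0.001], [0.471, 0.882, -0.0], [-0.001, 0.0, -1.0]]
ft_force: [-0.2, 1.3, -0.4]
grip_width: 0.0323
gripper_force: 0.0
```

step_arm(
  fingers=[1,1,1,1],
  travel=[
    [0,0,0],
    [0,0,0],
    [0,0,0],
    [0,0,0],
  ],
  twist=[0,0,0,0],
)

```text
time_s: 22.12
position: [0.4347, 0.0625, 0.0213]
tool_rot: [[-0.882, 0.471, -0.0], [0.471, 0.882, 0.0], [0.0, -0.0, -1.0]]
ft_force: [0.1, -0.2, 0.3]
grip_width: -0.0002
gripper_force: 0.0
```

step_arm(
  fingers=[1,1,1,1,1,1,1],
  travel=[
    [0,0,-0.15],
    [0,0,-0.4],
    [0,0,-0.5],
    [0,0,-0.4],
    [0,0,0],
    [0,0,0],
    [0,0,0],
  ],
  twist=[0,0,-0.03,-0.045,-0.045,0,0],
)

```text
time_s: 23.0
position: [0.4344, 0.0625, 0.1658]
tool_rot: [[-0.993, 0.116, -0.001], [0.116, 0.993, 0.0], [0.001, -0.0, -1.0]]
ft_force: [-0.2, -1.2, -0.6]
grip_width: 0.0003
gripper_force: 0.0
```

```bash
python3 plan.py 511 249 167 174
```

```text
now [434.4  62.5 165.8] th 173.4 F [-0.2 -1.2 -0.6] w 0.3 t 23.0
twist total -0.004 rows>= 1  travel total [-0.567  1.935 -0.012] rows>= 4
```

The grasp closed on nothing, so I'm looking at what happened.

```bash
python3 - <<'E'
from h import *
im,d=optics.get_image('wrist'); cv2.imwrite('pics/w5.png',im); W=cloud('wrist',d)*1000
q=W.reshape(-1,3)
p=q[(np.hypot(q[:,0]-435,q[:,1]-61)<70)&(q[:,2]>10)&(q[:,2]<70)]
if len(p): print(cv2.minAreaRect(p[:,:2].astype(np.float32)),np.percentile(p[:,2],95),len(p))
E
```

```text
((433.6838073730469, 63.84281921386719), (36.835289001464844, 58.7869758605957), 62.41237258911133) 46.91732942849015 4163
```

View pics/w5.png

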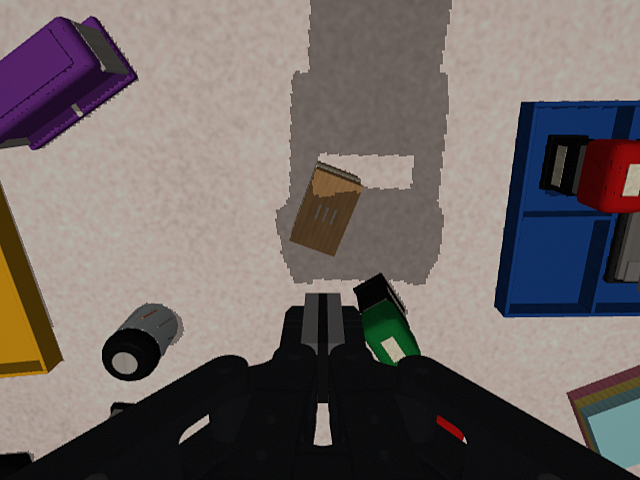

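The carton is unmoved at (325,208), and its measured pose matches the one before. The fingers closed to zero right where it stands, without any force. I'll retry: reopen, go down, and look before closing.

step_arm(
  fingers=[-1,-1,-1,-1,-1,-1,-1],
  travel=[
    [0,0,-0.1],
    [0,0,0],
    [0,0,0],
    [0,0,0.3],
    [0,0,0.4],
    [0,0,0.4],
    [0,0,0],
  ],
  twist=[0.05,0.05,0.018,0,0,0,0],
)

```text
time_s: 23.92
position: [0.4331, 0.0626, 0.0645]
tool_rot: [[-0.884, 0.467, -0.006], [0.467, 0.884, 0.001], [0.006, -0.002, -1.0]]
ft_force: [0.3, 1.1, 0.7]
grip_width: 0.0855
gripper_force: 0.0
```

```bash
python3 plan.py 434.5 63 20 152.5
```

```text
now [433.1  62.6  64.5] th 152.2 F [0.3 1.1 0.7] w 85.5 t 23.93
twist total -0.002 rows>= 1  travel total [-0.011  0.01   0.445] rows>= 1
```

step_arm(
  fingers=[-1,-1,-1,-1,0.05,0.05,0.05],
  travel=[
    [0,0,0.2],
    [0,0,0.2],
    [0,0,0.05],
    [0,0,0],
    [0,0,0],
    [0,0,0],
    [0,0,0],
  ],
  twist=[0,0,0,0,0,0,0],
)

```text
time_s: 24.8
position: [0.4348, 0.0625, 0.0216]
tool_rot: [[-0.885, 0.465, 0.0], [0.465, 0.885, -0.0], [-0.0, 0.0, -1.0]]
ft_force: [-0.4, 0.5, 0.4]
grip_width: 0.0408
gripper_force: 0.0
```

```bash
python3 plan.py 434.5 63 20 152.5; python3 - <<'E'
from h import *
out=[]
for c,(u,v) in [('scene',(381,207)),('side',(249,228))]:
    im,d=optics.get_image(c); out.append(cv2.resize(im[v-60:v+60,u-60:u+60],(390,390),interpolation=2))
cv2.imwrite('pics/c6.png',np.hstack(out))
E
```

```text
now [434.8  62.5  21.6] th 152.3 F [-0.4  0.5  0.4] w 40.8 t 24.8
twist total -0.001 rows>= 1  travel total [0.005 0.003 0.016] rows>= 1
```

View pics/c6.png

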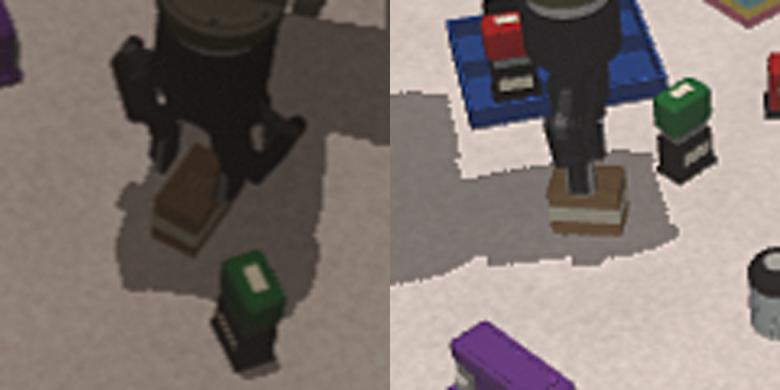

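The fingers straddle the carton correctly, with about the upper half between them. I'll close in small steps and watch the force.

step_arm(
  fingers=[0.12,0.16,0.2,0.2],
  travel=[
    [0,0,0],
    [0,0,0],
    [0,0,0],
    [0,0,0],
  ],
  twist=[0,0,0,0],
)

```text
time_s: 25.4
position: [0.4347, 0.0625, 0.0213]
tool_rot: [[-0.885, 0.465, -0.0], [0.465, 0.885, -0.0], [-0.0, -0.0, -1.0]]
ft_force: [1.0, -0.0, -0.7]
grip_width: 0.0338
gripper_force: 0.0
```

step_arm(
  fingers=[0.25,0.25],
  travel=[
    [0,0,0],
    [0,0,0],
  ],
  twist=[0,0],
)

```text
time_s: 25.65
position: [0.4347, 0.0625, 0.0213]
tool_rot: [[-0.885, 0.465, -0.0], [0.465, 0.885, 0.0], [0.0, -0.0, -1.0]]
ft_force: [-0.5, 0.3, 0.5]
grip_width: 0.0322
gripper_force: 0.0
```

```bash
python3 - <<'E'
from h import *
out=[]
for c,(u,v) in [('scene',(381,207)),('side',(249,228))]:
    im,d=optics.get_image(c); out.append(cv2.resize(im[v-40:v+40,u-40:u+40],(390,390),interpolation=2))
cv2.imwrite('pics/c7.png',np.hstack(out)); s=monitor.observe(); print(s['grip_width'],s['gripper_force'],s['ft_force'])
E
```

```text
0.0320996099508817 0.0 [ 0.41540897 -0.22268351  0.39831697]
```

View pics/c7.png

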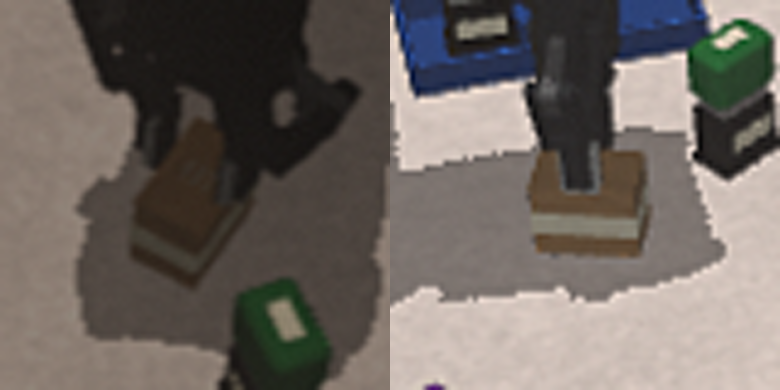

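The fingers meet no resistance 14 mm below the carton's top, so I'll try gripping lower, on the band.

step_arm(
  fingers=[-0.6,-0.6,-0.6,-0.6,-0.6,0.15,0.15,0.2],
  travel=[
    [0,0,0],
    [0,0,0],
    [0,0,0.07],
    [0,0,0.06],
    [0,0,0],
    [0,0,0],
    [0,0,0],
    [0,0,0],
  ],
  twist=[0,0,0,0,0,0,0,0],
)

```text
time_s: 26.75
position: [0.4349, 0.0625, 0.0086]
tool_rot: [[-0.885, 0.465, 0.001], [0.465, 0.885, -0.0], [-0.001, 0.0, -1.0]]
ft_force: [0.4, 0.0, 3.7]
grip_width: 0.0349
gripper_force: 34.6
```

step_arm(
  fingers=[0.25,0.3,0.3],
  travel=[
    [0,0,0],
    [0,0,0],
    [0,0,0],
  ],
  twist=[0,0,0],
)

```text
time_s: 27.12
position: [0.435, 0.0625, 0.0086]
tool_rot: [[-0.885, 0.465, 0.001], [0.465, 0.885, -0.0], [-0.001, 0.0, -1.0]]
ft_force: [-0.5, 0.2, 5.7]
grip_width: 0.035
gripper_force: 34.8
```

The lower grip holds at 34.8 N. I'll put the carton down with the fingers closing along the tray's x axis, because they reach below the rim and the bay has more room that way.

step_arm(
  fingers=[1,1,1,1,1,1,1,1,1,1],
  travel=[
    [0,0,0],
    [0,0,-0.1],
    [0,0,-0.3],
    [0,0,-0.4],
    [0,0,-0.4],
    [0,0,-0.3],
    [0,0,0],
    [0,0,0],
    [0,0,0],
    [0,0,0],
  ],
  twist=[0,0,0,0.055,0.055,0.055,0.055,0.055,0.055,0.05],
)

```text
time_s: 28.38
position: [0.4343, 0.0625, 0.1586]
tool_rot: [[0.112, 0.994, -0.0], [0.994, -0.112, -0.0], [-0.0, -0.0, -1.0]]
ft_force: [-0.7, -0.7, -1.3]
grip_width: 0.0351
gripper_force: 35.7
```

```bash
python3 plan.py 510.5 249 150 84
```

```text
now [434.3  62.5 158.6] th 83.6 F [-0.7 -0.7 -1.3] w 35.1 t 28.38
twist total -0.002 rows>= 1  travel total [1.935 0.563 0.086] rows>= 4
```

step_arm(
  fingers=[1,1,1,1,1,1,1],
  travel=[
    [0.24,0.07,0],
    [0.42,0.12,0],
    [0.42,0.12,0],
    [0.42,0.12,0],
    [0.3,0.09,0],
    [0.135,0.04,0],
    [0,0,0],
  ],
  twist=[0,0,0,0,0,0,0],
)

```text
time_s: 29.25
position: [0.5108, 0.2489, 0.1582]
tool_rot: [[0.106, 0.994, -0.001], [0.994, -0.106, -0.0], [-0.0, -0.001, -1.0]]
ft_force: [-0.4, 0.3, -1.4]
grip_width: 0.0348
gripper_force: 35.7
```

step_arm(
  fingers=[1,1,1,1,1,1,1],
  travel=[
    [0,0,0.3],
    [0,0,0.4],
    [0,0,0.35],
    [0,0,0.25],
    [0,0,0.1],
    [0,0,0],
    [0,0,0],
  ],
  twist=[0,0,0,0,0,0,0],
)

```text
time_s: 30.12
position: [0.5117, 0.2488, 0.0195]
tool_rot: [[0.107, 0.994, 0.002], [0.994, -0.107, 0.0], [0.001, 0.002, -1.0]]
ft_force: [0.3, -0.2, -0.8]
grip_width: 0.0347
gripper_force: 35.7
```

step_arm(
  fingers=[1,1,1,1,1],
  travel=[
    [0,0,0.03],
    [0,0,0.03],
    [0,0,0.01],
    [0,0,0],
    [0,0,0],
  ],
  twist=[0,0,0,0,0],
)

```text
time_s: 30.75
position: [0.5111, 0.2489, 0.0116]
tool_rot: [[0.107, 0.994, 0.0], [0.994, -0.107, 0.0], [0.0, 0.0, -1.0]]
ft_force: [-2.5, -1.2, 4.5]
grip_width: 0.0349
gripper_force: 36.4
```

step_arm(
  fingers=[1,1,1],
  travel=[
    [0,0,0.01],
    [0,0,0],
    [0,0,0],
  ],
  twist=[0,0,0],
)

```text
time_s: 31.12
position: [0.5112, 0.2489, 0.0116]
tool_rot: [[0.107, 0.994, 0.001], [0.994, -0.107, 0.0], [0.0, 0.001, -1.0]]
ft_force: [-4.1, -1.3, 13.9]
grip_width: 0.0353
gripper_force: 37.3
```

step_arm(
  fingers=[1,0.1,-0.05,-0.05,-0.05,-0.05,-0.05,-0.05,-0.05],
  travel=[
    [0,0,-0.01],
    [0,0,0],
    [0,0,0],
    [0,0,0],
    [0,0,-0.1],
    [0,0,-0.4],
    [0,0,-0.5],
    [0,0,-0.5],
    [0,0,-0.3],
  ],
  twist=[0,0,0,0,0,0,0,0,0],
)

```text
time_s: 32.25
position: [0.5115, 0.249, 0.1948]
tool_rot: [[0.107, 0.994, 0.004], [0.994, -0.107, 0.001], [0.001, 0.004, -1.0]]
ft_force: [0.9, 0.7, -1.0]
grip_width: 0.045
gripper_force: 0.0
```

```bash
python3 plan.py 674 -162 190 165.8; python3 - <<'E'
from h import *
im,d=optics.get_image('side'); c=cv2.resize(im[150:225,180:310],(780,450),interpolation=2); cv2.imwrite('pics/s8.png',c)
E
```

```text
now [511.5 249.  194.8] th 83.9 F [ 0.9  0.7 -1. ] w 45.0 t 32.25
twist total -0.455 rows>= 9  travel total [-2.584 -3.586  0.048] rows>= 8
```

View pics/s8.png

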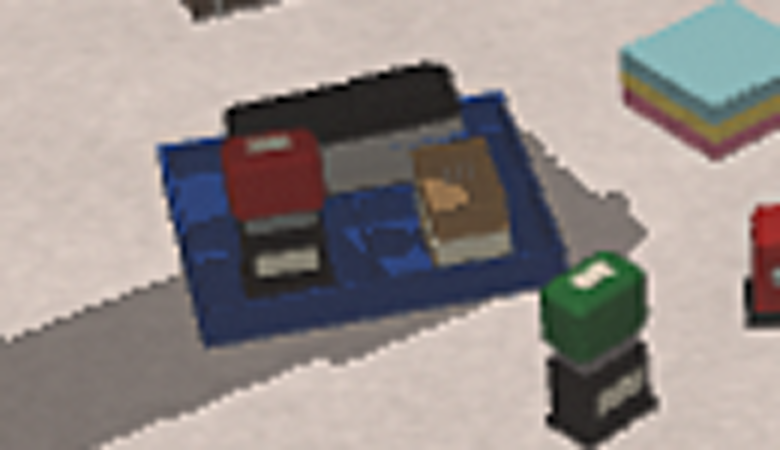

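The blue tray is complete: the stapler is in the long bay, with the stamp at (275,210) and the carton at (465,200) upright in separate bays. Next is the grey punch.

step_arm(
  fingers=[-1,-1,-1,-1,-1,-1,-1,-1,-1],
  travel=[
    [0,0,0],
    [0,0,0],
    [0,0,0],
    [0,0,0],
    [0,0,0],
    [0,0,0],
    [0,0,0],
    [0,0,0],
    [0,0,0],
  ],
  twist=[-0.05,-0.05,-0.05,-0.05,-0.05,-0.05,-0.05,-0.05,-0.055],
)

```text
time_s: 33.42
position: [0.511, 0.2488, 0.1917]
tool_rot: [[-0.971, 0.241, 0.0], [0.241, 0.971, 0.0], [-0.0, 0.0, -1.0]]
ft_force: [0.2, -0.0, 0.1]
grip_width: 0.0852
gripper_force: 0.0
```

step_arm(
  fingers=[-1,-1,-1,-1,-1,-1,-1,-1,-1,-1],
  travel=[
    [-0.16,-0.22,0],
    [-0.3,-0.42,0],
    [-0.3,-0.42,0],
    [-0.3,-0.42,0],
    [-0.3,-0.42,0],
    [-0.3,-0.42,0],
    [-0.3,-0.42,0],
    [-0.3,-0.42,0],
    [-0.2,-0.28,0],
    [-0.12,-0.15,0],
  ],
  twist=[0,0,0,0,0,0,0,0,0,0],
)

```text
time_s: 34.67
position: [0.673, -0.1645, 0.1913]
tool_rot: [[-0.969, 0.247, -0.0], [0.247, 0.969, -0.0], [0.0, -0.0, -1.0]]
ft_force: [0.2, 0.4, -0.3]
grip_width: 0.0856
gripper_force: 0.0
```

step_arm(
  fingers=[-1,-1],
  travel=[
    [0,0,0],
    [0,0,0],
  ],
  twist=[0,0],
)

```text
time_s: 34.92
position: [0.6726, -0.1616, 0.1916]
tool_rot: [[-0.969, 0.245, -0.0], [0.245, 0.969, 0.0], [0.0, 0.0, -1.0]]
ft_force: [-0.5, 0.3, -0.4]
grip_width: 0.0855
gripper_force: 0.0
```

```bash
python3 plan.py 674 -161 24 166; python3 - <<'E'
from h import *
im,d=optics.get_image('wrist'); cv2.imwrite('pics/w9.png',im); W=cloud('wrist',d)*1000
q=W.reshape(-1,3)
for n,x,y,R,lo,hi in [('bar',674,-162,65,46,60),('punch',674,-162,65,33,60),('all',674,-162,65,12,60),('clip',535,-112,35,20,70)]:
    p=q[(np.hypot(q[:,0]-x,q[:,1]-y)<R)&(q[:,2]>lo)&(q[:,2]<hi)]
    if len(p): print(n,cv2.minAreaRect(p[:,:2].astype(np.float32)),np.percentile(p[:,2],95),len(p))
E
```

```text
now [ 672.6 -161.6  191.6] th 165.8 F [-0.5  0.3 -0.4] w 85.5 t 34.92
twist total -0.001 rows>= 1  travel total [-0.012  0.009  1.676] rows>= 3
bar ((671.542236328125, -159.2032012939453), (35.5553092956543, 100.69290161132812), 76.88289642333984) 54.60301081382418 5607
punch ((671.8914794921875, -160.21009826660156), (37.17121124267578, 103.11810302734375), 76.9934310913086) 54.6003175282667 5724
all ((672.503173828125, -157.7401123046875), (42.69253158569336, 103.148681640625), 76.83609771728516) 54.58407994061162 5902
clip ((545.7443237304688, -111.9211654663086), (43.122398376464844, 18.6347713470459), 74.98497772216797) 61.180465756184304 1833
```

View pics/w9.png

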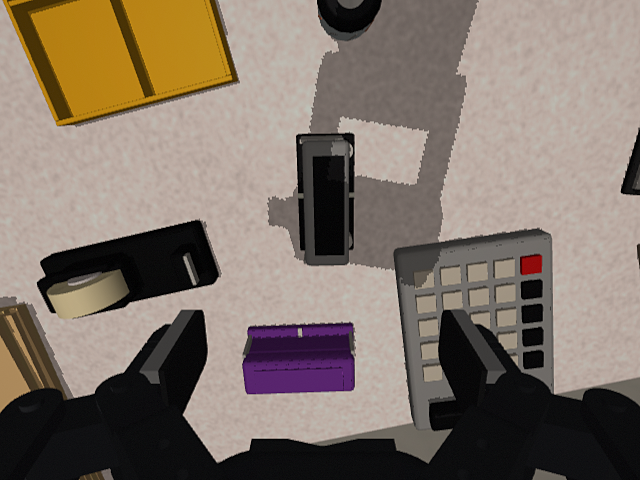

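The grey punch is at (326,200), with the calculator close to the right finger, so I'll narrow the opening before going down.

step_arm(
  fingers=[-0.45,-0.45,-0.45,-0.45,-0.45,-0.45,-0.45,1,1,1],
  travel=[
    [0,0.01,0],
    [0,0,0.3],
    [0,0,0.4],
    [0,0,0.4],
    [0,0,0.35],
    [0,0,0.22],
    [0,0,0],
    [0,0,0],
    [0,0,0],
    [0,0,0],
  ],
  twist=[-0.005,0,0,0,0,0,0,0,0,0],
  force=45,
)

```text
time_s: 36.22
position: [0.6739, -0.1617, 0.0259]
tool_rot: [[-0.973, 0.23, 0.003], [0.23, 0.973, -0.001], [-0.003, -0.0, -1.0]]
ft_force: [1.0, 0.6, 3.6]
grip_width: 0.0074
gripper_force: 1.8
```

step_arm(
  fingers=[1,1,1,1],
  travel=[
    [0,0,0],
    [0,0,0],
    [0,0,0],
    [0,0,0],
  ],
  twist=[0,0,0,0],
)

```text
time_s: 36.72
position: [0.6738, -0.1618, 0.0256]
tool_rot: [[-0.973, 0.231, 0.002], [0.231, 0.973, -0.001], [-0.002, -0.0, -1.0]]
ft_force: [1.0, 0.1, 7.6]
grip_width: 0.0003
gripper_force: 3.3
```

The fingers shut again, this time with a slight force. I'll look before moving.

```bash
python3 - <<'E'
from h import *
out=[]
for c,(u,v) in [('scene',(270,290)),('side',(366,252))]:
    im,d=optics.get_image(c); out.append(cv2.resize(im[v-45:v+45,u-45:u+45],(390,390),interpolation=2))
    q=cloud(c,d).reshape(-1,3)*1000
    p=q[(np.hypot(q[:,0]-674,q[:,1]+162)<65)&(q[:,2]>5)&(q[:,2]<200)]; print(c,len(p))
cv2.imwrite('pics/c10.png',np.hstack(out)); s=monitor.observe(); print(s['grip_width'],s['gripper_force'],s['ft_force'],s['wrist_torque'])
E
```

```text
scene 1883
side 1719
0.00024465494110019893 3.2709487261308823 [ 0.29122518 -0.32008656  6.03617071] [ 0.04822547  0.06681624 -0.02849236]
```

View pics/c10.png

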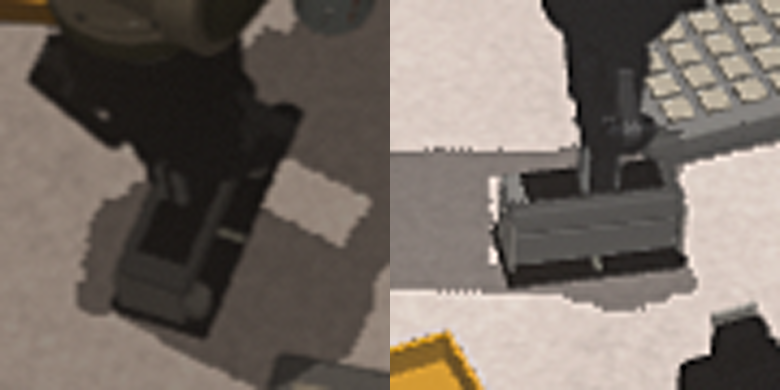

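The fingers have passed through the upper press bar, as they did with the top of the carton. Nothing has moved, so I'll probe lower in small steps.

step_arm(
  fingers=[-0.4,-0.4,-0.4,-0.4,-0.4,0.15,0.25,0.3],
  travel=[
    [0,0,0],
    [0,0,0],
    [0,0,0],
    [0,0,0.05],
    [0,0,0],
    [0,0,0],
    [0,0,0],
    [0,0,0],
  ],
  twist=[0,0,0,0,0,0,0,0],
)

```text
time_s: 37.83
position: [0.6733, -0.1614, 0.0197]
tool_rot: [[-0.973, 0.231, 0.001], [0.231, 0.973, 0.0], [-0.001, 0.0, -1.0]]
ft_force: [0.3, 2.9, 1.7]
grip_width: 0.0344
gripper_force: 45.1
```

step_arm(
  fingers=[0.35,0.35],
  travel=[
    [0,0,0],
    [0,0,0],
  ],
  twist=[0,0],
)

```text
time_s: 38.08
position: [0.6733, -0.1614, 0.0196]
tool_rot: [[-0.973, 0.231, 0.001], [0.231, 0.973, 0.0], [-0.0, 0.0, -1.0]]
ft_force: [-1.0, 2.7, 3.9]
grip_width: 0.0341
gripper_force: 45.3
```

It grips at 34 mm and 45 N. Lifting gently.

step_arm(
  fingers=[1,1,1,1,1],
  travel=[
    [0,0,0],
    [0,0,0],
    [0,0,-0.05],
    [0,0,-0.05],
    [0,0,0],
  ],
  twist=[0,0,0,0,0],
  force=60,
)

```text
time_s: 38.7
position: [0.6732, -0.1618, 0.0296]
tool_rot: [[-0.973, 0.231, 0.0], [0.231, 0.973, -0.0], [-0.0, -0.0, -1.0]]
ft_force: [0.2, 0.1, -2.6]
grip_width: 0.0336
gripper_force: 59.9
```

```bash
python3 plan.py 674 -161 150 179.5;python3 - <<'E'
from h import *
for c in ['scene','side']:
    im,d=optics.get_image(c)
    if c=='side': cv2.imwrite('pics/c11.png',cv2.resize(im[202:302,306:426],(600,500),interpolation=2))
E
```

```text
now [ 673.2 -161.8   29.6] th 166.7 F [ 0.2  0.1 -2.6] w 33.6 t 38.7
twist total -0.071 rows>= 2  travel total [-0.008  0.009 -1.204] rows>= 3
```

View pics/c11.png

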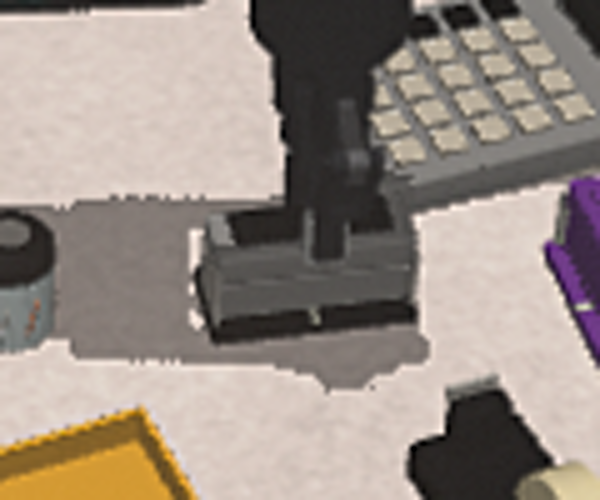

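The punch is held level and clear of the table. Carrying it to the yellow tray.

step_arm(
  fingers=[1,1,1,1,1,1],
  travel=[
    [0,0,-0.2],
    [0,0,-0.35],
    [0,0,-0.35],
    [0,0,-0.2],
    [0,0,0],
    [0,0,0],
  ],
  twist=[0,0,-0.035,-0.036,0,0],
)

```text
time_s: 39.55
position: [0.6726, -0.1614, 0.1378]
tool_rot: [[-1.0, 0.012, -0.002], [0.012, 1.0, 0.001], [0.002, 0.001, -1.0]]
ft_force: [0.2, 0.6, -2.2]
grip_width: 0.0341
gripper_force: 60.2
```

```bash
python3 plan.py 472.5 -246.5 140 179.5
```

```text
now [ 672.6 -161.4  137.8] th 179.3 F [ 0.2  0.6 -2.2] w 34.1 t 39.55
twist total -0.001 rows>= 1  travel total [ 1.993 -0.869 -0.022] rows>= 4
```

step_arm(
  fingers=[1,1,1,1,1,1,1,1],
  travel=[
    [0.24,-0.1,0],
    [0.4,-0.18,0],
    [0.4,-0.18,0],
    [0.4,-0.18,0],
    [0.35,-0.15,0],
    [0.2,-0.08,0],
    [0,0,0],
    [0,0,0],
  ],
  twist=[0,0,0,0,0,0,0,0],
)

```text
time_s: 40.55
position: [0.4737, -0.2464, 0.1388]
tool_rot: [[-1.0, 0.01, -0.0], [0.01, 1.0, 0.001], [0.0, 0.001, -1.0]]
ft_force: [0.7, -0.8, -3.3]
grip_width: 0.0336
gripper_force: 60.2
```

```bash
python3 plan.py 472.5 -246.5 22.6 179.5; python3 - <<'E'
from h import *
im,d=optics.get_image('wrist'); W=cloud('wrist',d)*1000
q=W.reshape(-1,3)
for n,x,y,R,lo,hi in [('tray',473,-284,130,18,27)]:
    p=q[(np.hypot(q[:,0]-x,q[:,1]-y)<R)&(q[:,2]>lo)&(q[:,2]<hi)]
    print(n,cv2.minAreaRect(p[:,:2].astype(np.float32)),len(p))
p=q[(np.hypot(q[:,0]-472,q[:,1]+246)<90)&(q[:,2]>100)&(q[:,2]<200)]
p=p[p[:,2]<185]; print('held',cv2.minAreaRect(p[:,:2].astype(np.float32)),len(p))
E
```

```text
now [ 473.7 -246.4  138.8] th 179.4 F [ 0.7 -0.8 -3.3] w 33.6 t 40.55
twist total -0.0 rows>= 1  travel total [ 0.012 -0.002  1.162] rows>= 3
tray ((471.5054931640625, -281.56640625), (150.2230224609375, 180.02984619140625), 89.46751403808594) 4550
held ((470.6014099121094, -246.6963653564453), (105.25039672851562, 60.78660202026367), 3.279085159301758) 27206
```

step_arm(
  fingers=[1,1,1,1,1,1,1],
  travel=[
    [0.01,0.01,0.3],
    [0,0,0.35],
    [0,0,0.25],
    [0,0,0.14],
    [0,0,0.06],
    [0,0,0],
    [0,0,0],
  ],
  twist=[0,0,0,0,0,0,0],
)

```text
time_s: 41.48
position: [0.4727, -0.2459, 0.0301]
tool_rot: [[-1.0, 0.01, 0.001], [0.01, 1.0, -0.001], [-0.001, -0.001, -1.0]]
ft_force: [-0.3, -0.3, -1.9]
grip_width: 0.0338
gripper_force: 60.2
```

step_arm(
  fingers=[1,1,1,1,1],
  travel=[
    [0,0,0.02],
    [0,0,0.01],
    [0,0,0.005],
    [0,0,0],
    [0,0,0],
  ],
  twist=[0,0,0,0,0],
)

```text
time_s: 42.1
position: [0.4723, -0.2456, 0.0258]
tool_rot: [[-1.0, 0.01, 0.0], [0.01, 1.0, -0.0], [-0.0, -0.0, -1.0]]
ft_force: [0.0, -0.3, -2.3]
grip_width: 0.0333
gripper_force: 60.2
```

step_arm(
  fingers=[1,1,1,1],
  travel=[
    [0,0,0.01],
    [0,0,0.01],
    [0,0,0],
    [0,0,0],
  ],
  twist=[0,0,0,0],
)

```text
time_s: 42.6
position: [0.4723, -0.2456, 0.0238]
tool_rot: [[-1.0, 0.01, -0.0], [0.01, 1.0, -0.0], [0.0, -0.0, -1.0]]
ft_force: [-0.1, 0.3, -2.4]
grip_width: 0.0338
gripper_force: 60.2
```

step_arm(
  fingers=[1,1,1],
  travel=[
    [0,0,0.01],
    [0,0,0],
    [0,0,0],
  ],
  twist=[0,0,0],
)

```text
time_s: 42.98
position: [0.4723, -0.2456, 0.0228]
tool_rot: [[-1.0, 0.01, -0.0], [0.01, 1.0, -0.0], [0.0, -0.0, -1.0]]
ft_force: [-0.5, -0.5, -2.4]
grip_width: 0.0339
gripper_force: 60.2
```

step_arm(
  fingers=[1,1,1],
  travel=[
    [0,0,0.008],
    [0,0,0],
    [0,0,0],
  ],
  twist=[0,0,0],
)

```text
time_s: 43.35
position: [0.4724, -0.2456, 0.0227]
tool_rot: [[-1.0, 0.01, 0.0], [0.01, 1.0, -0.0], [-0.0, -0.0, -1.0]]
ft_force: [-0.7, 2.0, 5.8]
grip_width: 0.0337
gripper_force: 61.2
```

step_arm(
  fingers=[0.15,-0.05,-0.05,-0.05,-0.05,-0.05,-0.05,-0.05,-0.05],
  travel=[
    [0,0,0],
    [0,0,0],
    [0,0,0],
    [0,0,-0.1],
    [0,0,-0.4],
    [0,0,-0.5],
    [0,0,-0.5],
    [0,0,-0.2],
    [0,0,0],
  ],
  twist=[0,0,0,0,0,0,0.05,0.05,0.05],
)

```text
time_s: 44.48
position: [0.4728, -0.2461, 0.1947]
tool_rot: [[-0.884, 0.467, 0.004], [0.467, 0.884, -0.003], [-0.005, -0.001, -1.0]]
ft_force: [0.2, -0.7, 0.3]
grip_width: 0.045
gripper_force: 0.0
```

step_arm(
  fingers=[-0.6,-1,-1,-1,-1,-1,-1,-1],
  travel=[
    [0,0,0],
    [0,0,0],
    [0,0,0],
    [0,0,0],
    [0,0,0],
    [0,0,0],
    [0,0,0],
    [0,0,0],
  ],
  twist=[0.05,0.05,0.05,0.05,0.05,0.05,0.05,0],
)

```text
time_s: 45.48
position: [0.4723, -0.2457, 0.1926]
tool_rot: [[0.008, 1.0, 0.001], [1.0, -0.008, -0.0], [-0.0, 0.001, -1.0]]
ft_force: [0.4, -0.0, -0.2]
grip_width: 0.0857
gripper_force: 0.0
```

```bash
python3 plan.py 535 -111 190 89.5
```

```text
now [ 472.3 -245.7  192.6] th 89.5 F [ 0.4 -0.  -0.2] w 85.7 t 45.48
twist total 0.0 rows>= 1  travel total [1.352 0.616 0.026] rows>= 3
```

step_arm(
  fingers=[-1,-1,-1,-1,-1,-1],
  travel=[
    [0.25,0.11,0],
    [0.4,0.18,0],
    [0.4,0.18,0],
    [0.3,0.15,0],
    [0,0,0],
    [0,0,0],
  ],
  twist=[0,0,0,0,0,0],
)

```text
time_s: 46.22
position: [0.5354, -0.1116, 0.1922]
tool_rot: [[0.008, 1.0, 0.0], [1.0, -0.008, -0.0], [-0.0, 0.0, -1.0]]
ft_force: [0.7, 0.0, 0.3]
grip_width: 0.0851
gripper_force: 0.0
```

```bash
python3 plan.py 535 -111 22 89.5; python3 - <<'E'
from h import *
im,d=optics.get_image('wrist'); cv2.imwrite('pics/w12.png',im); W=cloud('wrist',d)*1000
q=W.reshape(-1,3)
for n,x,y,R,lo,hi in [('clip',535,-112,40,42,70),('clip2',535,-112,40,15,70),('punch',472,-246,62,40,70)]:
    p=q[(np.hypot(q[:,0]-x,q[:,1]-y)<R)&(q[:,2]>lo)&(q[:,2]<hi)]
    if len(p): print(n,cv2.minAreaRect(p[:,:2].astype(np.float32)),cv2.minEnclosingCircle(p[:,:2].astype(np.float32)),np.percentile(p[:,2],95),len(p))
E
```

```text
now [ 535.4 -111.6  192.2] th 89.5 F [0.7 0.  0.3] w 85.1 t 46.23
twist total 0.0 rows>= 1  travel total [ 0.006 -0.004  1.702] rows>= 3
clip ((533.1192626953125, -107.93604278564453), (43.4412956237793, 43.93177795410156), 88.9153060913086) ((533.4341430664062, -108.23601531982422), 22.292118072509766) 61.44391118622276 2506
clip2 ((533.1464233398438, -107.76226806640625), (43.691043853759766, 43.998844146728516), 89.6153564453125) ((533.4144287109375, -108.0645751953125), 22.395423889160156) 61.398305291858556 2740
punch ((475.1728820800781, -243.58766174316406), (38.24532699584961, 94.9863510131836), 88.111328125) ((475.18560791015625, -246.56944274902344), 50.049537658691406) 57.64378748233848 4305
```

View pics/w12.png

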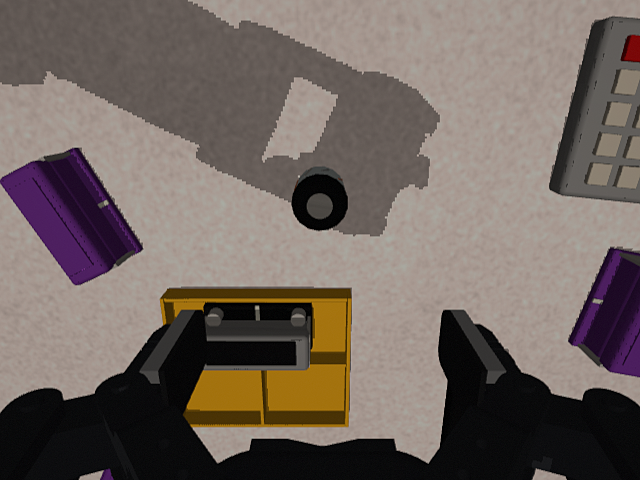

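The punch stands in the yellow long bay, and the dispenser is at (320,202), centred between the fingers. I'll grip it a bit low.

step_arm(
  fingers=[-1,-1,-1,-1,-1,-1,-1,0,0.1,0.1],
  travel=[
    [0.015,-0.01,0.3],
    [0,0,0.4],
    [0,0,0.4],
    [0,0,0.35],
    [0,0,0.2],
    [0,0,0.1],
    [0,0,0],
    [0,0,0],
    [0,0,0],
    [0,0,0],
  ],
  twist=[0,0,0,0,0,0,0,0,0,0],
  force=30,
)

```text
time_s: 47.52
position: [0.5349, -0.1099, 0.0179]
tool_rot: [[0.009, 1.0, 0.001], [1.0, -0.009, -0.001], [-0.001, 0.001, -1.0]]
ft_force: [-1.2, 0.1, 4.2]
grip_width: 0.0431
gripper_force: 29.8
```

step_arm(
  fingers=[0.15,0.15,0.15],
  travel=[
    [0,0,0],
    [0,0,0],
    [0,0,0],
  ],
  twist=[0,0,0],
)

```text
time_s: 47.9
position: [0.5349, -0.1099, 0.0178]
tool_rot: [[0.01, 1.0, 0.001], [1.0, -0.01, -0.001], [-0.001, 0.001, -1.0]]
ft_force: [-0.7, 0.6, 5.6]
grip_width: 0.043
gripper_force: 30.0
```

step_arm(
  fingers=[1,1,1,1,1,1,1],
  travel=[
    [0,0,0],
    [0,0,-0.15],
    [0,0,-0.4],
    [0,0,-0.45],
    [0,0,-0.3],
    [0,0,0],
    [0,0,0],
  ],
  twist=[0,0,0,0,0,0,0],
)

```text
time_s: 48.78
position: [0.5341, -0.1095, 0.1464]
tool_rot: [[0.01, 1.0, -0.001], [1.0, -0.01, 0.001], [0.001, -0.001, -1.0]]
ft_force: [0.5, -0.2, -1.5]
grip_width: 0.0432
gripper_force: 30.9
```

```bash
python3 plan.py 515.5 -319 148 89.5
```

```text
now [ 534.1 -109.5  146.4] th 89.4 F [ 0.5 -0.2 -1.5] w 43.2 t 48.77
twist total -0.0 rows>= 1  travel total [-2.097 -0.167 -0.016] rows>= 4
```

step_arm(
  fingers=[1,1,1,1,1,1,1,1],
  travel=[
    [-0.25,-0.02,0],
    [-0.4,-0.03,0],
    [-0.45,-0.04,0],
    [-0.45,-0.04,0],
    [-0.35,-0.03,0],
    [-0.2,-0.01,0],
    [0,0,0],
    [0,0,0],
  ],
  twist=[0,0,0,0,0,0,0,0],
)

```text
time_s: 49.78
position: [0.5158, -0.3182, 0.1468]
tool_rot: [[0.009, 1.0, -0.0], [1.0, -0.009, 0.001], [0.001, -0.001, -1.0]]
ft_force: [1.0, 0.6, -0.4]
grip_width: 0.043
gripper_force: 30.9
```

step_arm(
  fingers=[1,1,1,1,1,1,1],
  travel=[
    [0,0,0.3],
    [0,0,0.4],
    [0,0,0.3],
    [0,0,0.15],
    [0,0,0.04],
    [0,0,0],
    [0,0,0],
  ],
  twist=[0,0,0,0,0,0,0],
)

```text
time_s: 50.65
position: [0.516, -0.3199, 0.0291]
tool_rot: [[0.01, 1.0, 0.001], [1.0, -0.01, -0.001], [-0.001, 0.001, -1.0]]
ft_force: [-1.0, 0.1, -0.9]
grip_width: 0.0428
gripper_force: 30.8
```

Contact is expected at about 20.8 mm.

step_arm(
  fingers=[1,1,1,1,1],
  travel=[
    [0,0,0.03],
    [0,0,0.03],
    [0,0,0.01],
    [0,0,0],
    [0,0,0],
  ],
  twist=[0,0,0,0,0],
)

```text
time_s: 51.28
position: [0.5156, -0.3196, 0.0211]
tool_rot: [[0.01, 1.0, 0.0], [1.0, -0.01, -0.0], [-0.0, 0.0, -1.0]]
ft_force: [-0.6, -0.1, 0.0]
grip_width: 0.0428
gripper_force: 30.9
```

step_arm(
  fingers=[1,1,1],
  travel=[
    [0,0,0.01],
    [0,0,0],
    [0,0,0],
  ],
  twist=[0,0,0],
)

```text
time_s: 51.65
position: [0.5156, -0.3198, 0.0209]
tool_rot: [[0.01, 1.0, 0.0], [1.0, -0.01, -0.001], [-0.001, 0.0, -1.0]]
ft_force: [-3.7, 0.9, 7.9]
grip_width: 0.0423
gripper_force: 31.6
```

step_arm(
  fingers=[1,1,1],
  travel=[
    [0,0,0.005],
    [0,0,0],
    [0,0,0],
  ],
  twist=[0,0,0],
)

```text
time_s: 52.02
position: [0.5156, -0.3199, 0.0208]
tool_rot: [[0.01, 1.0, 0.001], [1.0, -0.01, -0.001], [-0.001, 0.001, -1.0]]
ft_force: [-4.6, 1.5, 10.9]
grip_width: 0.0425
gripper_force: 31.9
```

step_arm(
  fingers=[1,-0.1,-0.2,-0.2,-0.2,-0.2,-0.2,-0.2,-0.2,-0.2],
  travel=[
    [0,0,-0.01],
    [0,0,0],
    [0,0,0],
    [0,0,0],
    [0,0,-0.1],
    [0,0,-0.4],
    [0,0,-0.5],
    [0,0,-0.5],
    [0,0,-0.3],
    [0,0,0],
  ],
  twist=[0,0,0,0,0,0,0,0,0,0],
)

```text
time_s: 53.28
position: [0.5163, -0.3201, 0.2036]
tool_rot: [[0.01, 1.0, 0.004], [1.0, -0.01, -0.004], [-0.004, 0.004, -1.0]]
ft_force: [-0.3, 0.4, -0.4]
grip_width: 0.0511
gripper_force: 0.0
```

step_arm(
  fingers=[-0.2,-0.2,-0.2,-0.2],
  travel=[
    [0.3,0,-0.2],
    [0.5,0,0],
    [0.5,0,0],
    [0.4,0,0],
  ],
  twist=[0,0,0,0],
)

```text
time_s: 53.78
position: [0.5166, -0.1475, 0.2197]
tool_rot: [[0.009, 1.0, -0.002], [1.0, -0.009, 0.001], [0.001, -0.002, -1.0]]
ft_force: [0.6, -0.1, 1.0]
grip_width: 0.0512
gripper_force: 0.0
```

```bash
python3 - <<'E'
from h import *
im,d=optics.get_image('side'); cv2.imwrite('pics/s13.png',cv2.resize(im[140:370,180:460],(784,600)))
E
```

```text
(no output)
```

View pics/s13.png

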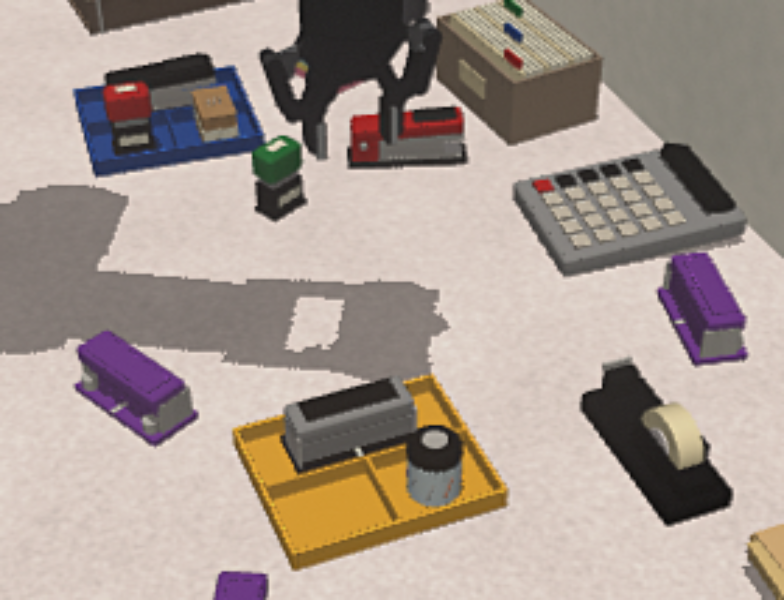

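Both trays are complete. The punch is at (350,420) and the dispenser at (433,465), both upright. The blue kit is intact at (170,115), and the spares are where they were.

```bash
python3 -c "
from rig import close_job
print(close_job())"
```

```text
the job is handed in; nothing more can be done
None
```

I made up both desk kits and handed the job in at about 54 s: all five items stand upright in their bays and the spares were left where they stood; the carton and the punch had to be gripped lower than planned after the fingers first closed on nothing.

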